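# Press terminal blocks home, release the ratchet clamp and unload the base plate

### The arm

A 6-joint arm with a two-finger parallel gripper is mounted at the origin on the work surface. World frame = base frame: x ahead of the robot, y to its left, z up, the work surface at z = 0. Lengths are in m, angles in rad, forces in N, time in s.
With the tool pointing down it reaches from about 0.375 to 0.9 m from the base axis. Payload 3.1 kg.
Tool frame: the origin (TCP) lies at the centre of the arm's flange, where the gripper is bolted on; the fingertips stand 182 mm ahead of it and the grasp point (between the pads) lies 164 mm ahead of it; z points along the fingers, y is the line along which they close (so a half turn about z gives the same grasp; the last joint's range is limited). The gripper opens to 87 mm and grips with 3 to 60 N. Pads are 19 mm wide; open, the fingers measure 117 mm over their backs; the gripper's body (75 mm by 190 mm) begins 51 mm behind the grasp point.
Start: joints at [1.085, 0.527, 1.433, -0, 1.181, -0.178], TCP at [0.189, 0.596, 0.405] pointing down, gripper open.
Joint ranges: [-3.08, 3.08], [-0.75, 2.2], [0.22, 2.44], [-1.43, 4.57], [0, 2.65], [-2.85, 2.85]. Speed limits (rad/s): [2.79, 2.79, 3.14, 3.14, 3.14, 3.14].

### API

Orientations are given as a unit quaternion [x, y, z, w].
In Python, from rig import * gives the robot as it stands.
- The arm moves only by the tool move_arm, never from a script. Its argument "commands" is a list that holds one entry, the list of rows, each a list of 6 numbers: the shift along the tool's x, y, z in units of 40 mm (1.0 is 40 mm), then the turn, a rotation vector about the tool's x, y, z in rad. A call has 1 to 12 rows; each row is the pose to reach, as a shift and turn from the pose commanded when the call began, along the tool's axes at that moment; what a row does not reach only later rows make up. A row lasts 1/8 s, in which the tool goes at most 62.5 mm and 10.7 degrees, less where a joint would pass 70% of its speed; a pose out of reach is approached as far as the arm can. A call with a gripper value outside its range is refused whole. "claw" is the closure, from -1 (fully open) to 1 (shut), so that 0 is half open, set as the call begins (left out, the last holds). The fingers move at their own pace and stop on an object; "squeeze" is the grip in N (left out, the last holds). Time passes only in rows, so rows that repeat a pose let the fingers close. It gives the time, the measured TCP pose, the force, the opening and the grip force at its end, in the units of the state.
- get_obs(): the state, without advancing time (a new reading comes with each control period).
- camera(name): name is "scene" or "top" or "wrist"; returns a dict with "pixels" (400x640x3 uint8, blue, green, red), "range_z" (400x640 float32, m along the optical axis (not along the pixel's ray), 0 where there is no reading), "camera_matrix" (3x3 intrinsics, pixels), "extrinsics" (4x4, takes a point from world to camera coordinates). Camera axes: x right, y up, looking along -z (the intrinsics and any distortion apply to the point x, -y, -z); pixel columns grow to the right and rows downward; lengths in m; the calibration is good to about 2 mm. A picture is of the moment at which its call begins.
- hand_in(): hands the job in; it is judged then, once.
The state is a dict: "time": time; "q": joint angles; "joint_velocities": joint speeds; "joint_torque": joint torques, N m; "position": TCP position; "tool_rot": TCP orientation; "ft_force": force on the tool from outside, world axes, zero at the start; "moment": the same for the moment, N m; "grip_width": finger opening in m; "grip_force": force on a finger pad.
Only numpy, scipy, OpenCV 4.12 (cv2) and the standard library are available. Lean on these libraries where they do the work, as an engineer would, in place of code of your own. Each camera call takes 0.05 s, during which the arm holds its last target. There are 200 camera calls.

### The job

Finish the grey base plate that is held in the ratchet clamp: while it is still clamped, press every white terminal block lying on the dark mat fully home, flush with the plate, in a recess of its own size (some recesses may stay empty). Then lift the clamp's ratchet pawl, slide the jaw all the way back to its end stop while the plate stays in its seat, take the plate with its blocks out of the clamp and lay it flat, right side up, inside the empty blue tray. Leave the clamp open and do not disturb the parts bin, the meter or the screwdriver.

Things in the scene. Friction and masses are not known exactly. Their poses are not given: they have to be found in the camera images.
- jig: bench clamp, fixed: base plate 358 x 100 x 8 mm with a steel bar 40 mm wide along it, bar top 26 mm above the bench. Origin: centre of its underside; +x: along the bar, the clamping direction, to the fixed jaw (60 mm high, face at x = 147 mm). A rack of teeth 4.5 mm high, 8 mm apart, lies on the bar behind the sliding jaw. Ears on both jaws, 14 mm high, guide the plate's four corners with 2 mm of play
- clamp_seat (a point): centre of the place on top of the bar where the base plate sits (26 mm above the bench), axes as the jig's; it does not move in a run
- slide (a joint): the sliding jaw's travel along the jig's -x, away from the work, in m: 0 clamped, 0.05 at its end stop, fully back. It slides stiffly (about 3 N) and stays where it is left. The rack and pawl lock it against going back unless the pawl is lifted
- jaw_face (a point): on the sliding jaw: middle of the face that bears on the base plate, 15 mm above the bar; axes as the jig. The jaw is 76 mm wide, its top 63 mm above the bench; it extends 41 mm along -x from here. Its lip reaches 7 mm over the plate's end, holding it down until the jaw is back
- pawl (a joint): angle of the ratchet pawl on the sliding jaw, in rad: 0 down in the rack, up to 0.6 lifted; clear of the teeth from about 0.2 (0.3 to be safe). A light spring (about 2 N at the handle) brings it down again. Once it is lifted, pulling its handle along the jig's -x draws the jaw back
- pawl_grip (a point): on the pawl's black handle, an upright block 14 mm wide across the jig (its y), 18 mm along it (x) and 34 mm high, to be pinched across its width or hooked; this point is 10 mm below its top, at 58 mm above the bench when the pawl is down. It moves with the pawl, turning about the jig's y axis through pawl_pivot
- pawl_pivot (a point): pivot of the pawl, on the sliding jaw; the handle point lies 47 mm from it along the jig's -x and 24 mm above it when the pawl is down
- plate_mid (a point): centre of the grey plastic base plate, 182 mm long (its x), 60 mm wide (its y), 30 mm high (this point 15 mm above its underside), about 350 g, loose, held in the clamp with its axes as the jig. It overhangs the bar by 10 mm on each long side, where it can be gripped across. Five recesses in a row in its top, from -x to +x: small, large, small, large, small
- recess_small_1 (a point): centre of the mouth of a recess for a small block, on top of the base plate, axes as the plate: 23.6 mm along x, 27.6 mm along y, 24 mm deep, flat floor: a flush block's centre lies 12 mm below this point. A steel spring tongue in the +y wall, some 12 mm down, stops a block about half-way in; it takes about 5 to 12 N to press it on down, and the tongue then keeps it there
- recess_large_1 (a point): centre of the mouth of a recess for a large block, on top of the base plate, axes as the plate: 37.6 mm along x, 27.6 mm along y, 24 mm deep, flat floor: a flush block's centre lies 12 mm below this point. A steel spring tongue in the +y wall, some 12 mm down, stops a block about half-way in; it takes about 5 to 12 N to press it on down, and the tongue then keeps it there
- recess_small_2 (a point): centre of the mouth of a recess for a small block, on top of the base plate, axes as the plate: 23.6 mm along x, 27.6 mm along y, 24 mm deep, flat floor: a flush block's centre lies 12 mm below this point. A steel spring tongue in the +y wall, some 12 mm down, stops a block about half-way in; it takes about 5 to 12 N to press it on down, and the tongue then keeps it there
- recess_large_2 (a point): centre of the mouth of a recess for a large block, on top of the base plate, axes as the plate: 37.6 mm along x, 27.6 mm along y, 24 mm deep, flat floor: a flush block's centre lies 12 mm below this point. A steel spring tongue in the +y wall, some 12 mm down, stops a block about half-way in; it takes about 5 to 12 N to press it on down, and the tongue then keeps it there
- recess_small_3 (a point): centre of the mouth of a recess for a small block, on top of the base plate, axes as the plate: 23.6 mm along x, 27.6 mm along y, 24 mm deep, flat floor: a flush block's centre lies 12 mm below this point. A steel spring tongue in the +y wall, some 12 mm down, stops a block about half-way in; it takes about 5 to 12 N to press it on down, and the tongue then keeps it there
- small_a_mid (a point): centre of a white terminal block, 20 mm long (its x), 24 mm wide (its y), 24 mm high (its z, up), steel screw heads on top, lower edges bevelled by 2 mm; this point is half-way up, 12 mm below its top. It looks the same turned half round. It starts upright on the mat at any yaw and may be absent. About 22 g
- small_b_mid (a point): centre of a white terminal block, 20 mm long (its x), 24 mm wide (its y), 24 mm high (its z, up), steel screw heads on top, lower edges bevelled by 2 mm; this point is half-way up, 12 mm below its top. It looks the same turned half round. It starts upright on the mat at any yaw and may be absent. About 22 g
- small_c_mid (a point): centre of a white terminal block, 20 mm long (its x), 24 mm wide (its y), 24 mm high (its z, up), steel screw heads on top, lower edges bevelled by 2 mm; this point is half-way up, 12 mm below its top. It looks the same turned half round. It starts upright on the mat at any yaw and may be absent. About 22 g
- large_a_mid (a point): centre of a white terminal block, 34 mm long (its x), 24 mm wide (its y), 24 mm high (its z, up), steel screw heads on top, lower edges bevelled by 2 mm; this point is half-way up, 12 mm below its top. It looks the same turned half round. It starts upright on the mat at any yaw and may be absent. About 38 g
- large_b_mid (a point): centre of a white terminal block, 34 mm long (its x), 24 mm wide (its y), 24 mm high (its z, up), steel screw heads on top, lower edges bevelled by 2 mm; this point is half-way up, 12 mm below its top. It looks the same turned half round. It starts upright on the mat at any yaw and may be absent. About 38 g
- mat: dark rubber mat 240 x 190 mm, 2 mm thick, fixed flat on the bench, left or right of the clamp; the blocks lie on it. Origin: centre of its underside
- tray_in (a point): blue plastic tray, 240 mm (its x) by 180 mm (its y), 30 mm high, 4 mm walls, fixed on the bench on the other side of the clamp from the mat, empty; this point is the centre of its inner floor, 4 mm above the bench
- parts_bin: bystander: red open plastic bin 120 x 80 mm, 80 mm high at its rear, empty, loose; leave alone. Origin: centre of its underside
- meter: bystander: yellow hand multimeter lying flat, 75 x 150 x 35 mm, loose; leave alone. Origin: centre of its underside
- driver: bystander: lying screwdriver with an orange handle, 190 mm long, loose; leave alone. Origin: under the joint of handle and blade
Things that resemble listed ones, but are neither listed nor needed, are in the scene too. Leave any red look-alike of the part that bears small_a_mid alone.

How it is judged:
By the outcome, as a careful person would: the job done as asked, in the order asked, and still so for the second after the job is handed in, with the robot touching nothing.
Of small_a, small_b, small_c, large_a, large_b only 3 to 5 are there at a start; the rules pass over those that are not, and their reading is None.
At some moment in a run one of small_a, small_b, small_c, large_a, large_b may be knocked a few centimetres aside while the robot is not near it.
Once in a run the grip may slacken for a moment while it holds something.
It also fails if it takes over 210 s, if anything falls off the work surface, if the arm or the gripper's body presses on something with over 40 N, if the wrist force passes 120 N, or if a joint passes its speed limit or range.

## Working session

There is one attempt and no reset: what is moved stays moved. The work goes in short steps, Python scripts to look and compute and a tool call to move; the robot and the scene stay as the last step left them, time stands still between calls to the robot, and variables do not carry over. Pictures are saved under pics/ and viewed, at most 14 in all, crops included, and the job is handed in when it is done.

Besides the shell and the picture viewer there is one more tool, called after "Request:" in YAML: its name, and indented under it one key for each argument. move_arm: Moves the arm, as the interface text tells. Its arguments: {"type":"object","properties":{"commands":{"type":"array","items":{"type":"array","items":{"type":"array","items":{"type":"number"}}}},"claw":{"type":"number"},"squeeze":{"type":"number"}},"required":["commands"]}

```bash
ls; mkdir -p pics
cat > h.py <<'E'
from rig import *
import numpy as np, cv2
from scipy.spatial.transform import Rotation as R
def snap(n,f=None):
    c=camera(n); np.savez('%s.npz'%(f or n),**{k:np.asarray(v) for k,v in c.items()}); return c
def load(n): return dict(np.load('%s.npz'%n))
def cloud(c):
    K=c['camera_matrix'];T=np.linalg.inv(c['extrinsics']);z=c['range_z']
    v,u=np.mgrid[:400,:640]
    P=np.stack([(u-K[0,2])/K[0,0]*z,-(v-K[1,2])/K[1,1]*z,-z],-1)
    W=P@T[:3,:3].T+T[:3,3]; W[z==0]=np.nan; return W
def pix(c,p):
    q=c['extrinsics']@np.append(p,1); K=c['camera_matrix']; return K[0,0]*q[0]/-q[2]+K[0,2],K[1,1]*-q[1]/-q[2]+K[1,2]
E
python3 - <<'E'
from h import *
for n in('scene','top'):
    c=snap(n); cv2.imwrite('pics/%s0.png'%n,c['pixels']); print(c['camera_matrix'].tolist(),c['extrinsics'].round(3).tolist(), [k for k in c])
print(get_obs())
E
```

```text
pics
[[475.4687714476833, 0.0, 311.25146890711386], [0.0, 475.4687714476833, 209.20198738306038], [0.0, 0.0, 1.0]] [[-0.182, 0.983, 0.014, 0.092], [-0.652, -0.131, 0.747, 0.333], [0.736, 0.127, 0.664, -1.535], [0.0, 0.0, 0.0, 1.0]] ['pixels', 'range_z', 'camera_matrix', 'extrinsics']
[[382.4323066494746, 0.0, 318.82099405603424], [0.0, 382.4323066494746, 196.9644838902236], [0.0, 0.0, 1.0]] [[0.023, -0.999, 0.028, -0.025], [0.994, 0.026, 0.104, -0.574], [-0.104, 0.025, 0.994, -0.877], [0.0, 0.0, 0.0, 1.0]] ['pixels', 'range_z', 'camera_matrix', 'extrinsics']
{'time': 0.1, 'q': array([ 1.08551262e+00,  5.28363335e-01,  1.43380305e+00, -4.56681136e-05,
        1.18140720e+00, -1.78531947e-01]), 'joint_velocities': array([ 0.00142063, -0.0022791 , -0.0038613 ,  0.0005815 ,  0.00180116,
       -0.00026236]), 'joint_torque': array([ 2.02911592e-04, -4.40987778e+01, -1.77151966e+01,  6.35267026e-02,
        5.33903867e-02, -3.30845376e-05]), 'position': array([0.18857026, 0.5955358 , 0.40386601]), 'tool_rot': array([ 1.52766583e-01,  9.88261802e-01, -9.43290016e-04, -3.02777249e-04]), 'ft_force': array([ 0.42875745, -0.08341303,  0.16925372]), 'moment': array([3.35129965e-05, 1.13658496e-02, 2.63085381e-03]), 'grip_force': 0.0, 'grip_width': 0.0870917114975236}
```

View pics/top0.png

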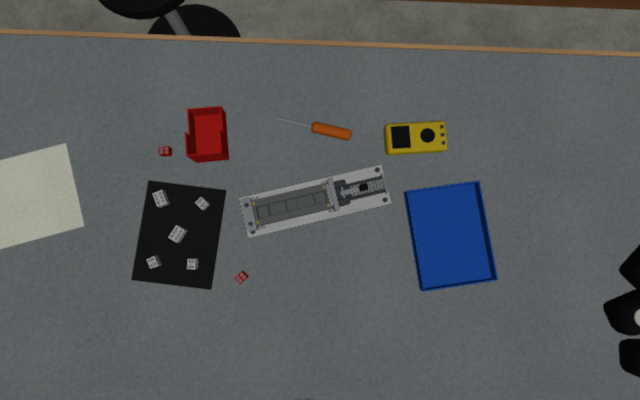

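View pics/scene0.png

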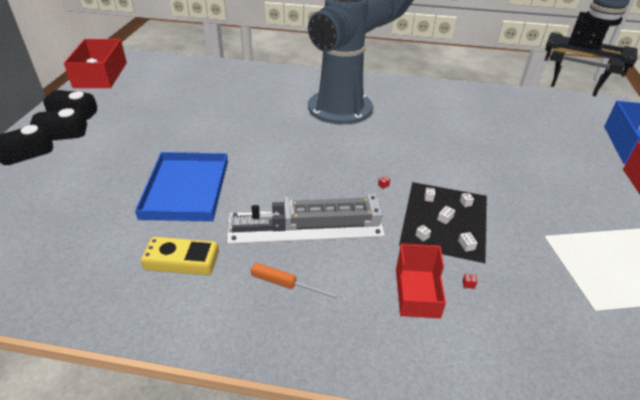

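Top view: five white blocks on the mat (160,198), (202,203), (178,234), (153,262), (192,264). The red look-alikes at (165,151) and (241,277) are to be left alone. The clamp runs from the fixed jaw (250,215) to the pawl (363,187), and the tray is at (450,235). The scene view agrees with this.

Run:
```python
from h import *
c=load('top'); W=cloud(c); im=c['pixels'].astype(int)
print('floor z',np.nanmedian(W[320:380,300:400,2]))
def rect(m,name):
    p=W[m][:,:2]; p=p[~np.isnan(p[:,0])]
    r=cv2.minAreaRect((p*1000).astype(np.float32)); print(name,len(p),np.round(r[0],1),np.round(r[1],1),round(r[2],1),'z',np.nanpercentile(W[m][:,2],[10,50,90]).round(4))
h=W[...,2]
m=np.zeros((400,640),bool); m[180:290,130:227]=1
m&=(h>0.017)
n,l,s,cc=cv2.connectedComponentsWithStats(m.astype(np.uint8))
for i in range(1,n):
    if s[i,4]>20: rect(l==i,('blk',cc[i].round()))
m=np.zeros((400,640),bool); m[160:242,235:395]=1
rect(m&(h>0.004),'jigall'); rect(m&(h>0.05)&(np.arange(640)<327),'plate+fixed')
sat=im.max(-1)
m=np.zeros((400,640),bool); m[175:295,400:500]=1; m&=(im[...,0]-im[...,2]>60); rect(m,'tray')
m=np.zeros((400,640),bool); m[175:300,125:232]=1; m&=(sat<45)
rect(m,'mat')
big=cv2.resize(c['pixels'][155:245,232:400],None,fx=4.7,fy=4.7,interpolation=cv2.INTER_CUBIC); cv2.imwrite('pics/jig0.png',big)
```

```text
floor z 9.507444259926334e-05
('blk', array([159., 197.])) 171 [564. 366.] [34.1 24.7] 24.2 z [0.0232 0.0263 0.0287]
('blk', array([201., 202.])) 99 [555.1 267.2] [24.3 19. ] 47.5 z [0.0229 0.0262 0.0283]
('blk', array([176., 233.])) 171 [481.4 321.2] [24.7 34.1] 60.9 z [0.0223 0.0262 0.028 ]
('blk', array([152., 261.])) 112 [415.2 372.3] [24.3 19.6] 23.5 z [0.0211 0.0263 0.0282]
('blk', array([191., 263.])) 105 [413.  283.3] [21.  23.8] 89.0 z [0.0232 0.0262 0.028 ]
jigall 6103 [ 5.694e+02 -5.000e-01] [195.3 383.3] 2.1 z [0.0072 0.0304 0.059 ]
plate+fixed 1569 [550.2  63.8] [ 75.8 201.3] 13.7 z [0.0544 0.0569 0.0606]
tray 7126 [ 490.2 -330.3] [244.1 187.3] 9.7 z [0.0024 0.0046 0.0079]
mat 7029 [479.2 322. ] [189.9 237.9] 84.4 z [0.0003 0.0024 0.0045]
```

View pics/jig0.png

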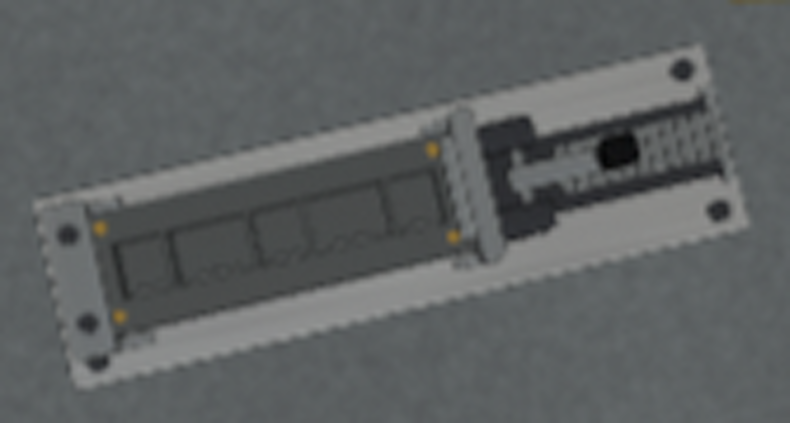

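```bash
cat >> h.py <<'E'
def plan(*ts,off=0.182):
    """targets (x,y,ztip,yaw of tool y deg) -> rows relative to current pose (tool pointing down)"""
    o=get_obs(); R0=R.from_quat(o['tool_rot']); p0=o['position']
    y0=np.degrees(np.arctan2(*R0.as_matrix()[[1,0],1]))
    for x,y,z,a in ts:
        d=(a-y0+90)%180-90; a=np.radians(y0+d)
        M=R.from_matrix(np.array([[np.sin(a),np.cos(a),0],[-np.cos(a),np.sin(a),0],[0,0,-1]]))
        s=R0.inv().apply(np.array([x,y,z+off])-p0)/0.04; r=(R0.inv()*M).as_rotvec()
        print([float(v) for v in np.r_[s.round(2),r.round(3)]],'rows>=%d'%max(np.ceil(np.abs(np.linalg.norm(s)*40/62.5)),np.ceil(np.degrees(np.linalg.norm(r))/10.7)))
E
python3 -c "
from h import *
plan((.52,.10,.25,13.5))"
```

```text
Traceback (most recent call last):
  File "h.py", line 20, in plan
    M=R.from_matrix(np.array([[np.sin(a),np.cos(a),0],[-np.cos(a),np.sin(a),0],[0,0,-1]]))
  File "scipy/spatial/transform/_rotation.pyx", line 1143, in scipy.spatial.transform._rotation.Rotation.from_matrix
ValueError: Non-positive determinant (left-handed or null coordinate frame) in rotation matrix 0: [[ 0.23344536  0.97236992  0.        ]
 [-0.97236992  0.23344536  0.        ]
 [ 0.          0.         -1.        ]].
```

```bash
sed -i 's/\[np.sin(a),np.cos(a),0\],\[-np.cos(a),np.sin(a),0\]/[-np.sin(a),np.cos(a),0],[np.cos(a),np.sin(a),0]/' h.py
python3 -c "
from h import *
plan((.52,.10,.25,13.5))"
```

```text
[-11.64, -9.31, -0.69, -0.002, 0.001, 1.028] rows>=10
```

Request:
move_arm:
  commands:
    - [[-11.64,-9.31,-0.69,0,0,1.028],[-11.64,-9.31,-0.69,0,0,1.028],[-11.64,-9.31,-0.69,0,0,1.028],[-11.64,-9.31,-0.69,0,0,1.028],[-11.64,-9.31,-0.69,0,0,1.028],[-11.64,-9.31,-0.69,0,0,1.028],[-11.64,-9.31,-0.69,0,0,1.028],[-11.64,-9.31,-0.69,0,0,1.028],[-11.64,-9.31,-0.69,0,0,1.028],[-11.64,-9.31,-0.69,0,0,1.028],[-11.64,-9.31,-0.69,0,0,1.028],[-11.64,-9.31,-0.69,0,0,1.028]]

```text
time: 1.6
position: [0.5194, 0.1005, 0.4318]
tool_rot: [0.619, 0.785, -0.0, -0.001]
ft_force: [-0.4, -0.3, 0.0]
grip_width: 0.0871
grip_force: 0.0
```

Run:
```python
from h import *
c=snap('wrist','w1'); cv2.imwrite('pics/w1.png',c['pixels']); o=get_obs(); print(o['time'],o['position'],o['tool_rot'],o['ft_force'])
E=c['extrinsics']; Ci=np.linalg.inv(E); print('cam',Ci[:3,3],'\n',Ci[:3,:3].round(3))
for n in [(.52,.1,0),(.55,.05,.05)]: print(pix(c,n))
```

```text
1.65 [0.51918982 0.10100352 0.43191917] [ 6.18594295e-01  7.85709972e-01 -4.05511385e-04 -8.79308548e-04] [-0.27656143 -0.24422305 -0.77429665]
cam [0.49896397 0.18271097 0.41179171] 
 [[ 0.973 -0.222 -0.069]
 [ 0.233  0.926  0.298]
 [-0.002 -0.306  0.952]]
(np.float64(324.6952411173667), np.float64(166.66315223883163))
(np.float64(339.92560128998866), np.float64(222.94943922916383))
```

View pics/w1.png

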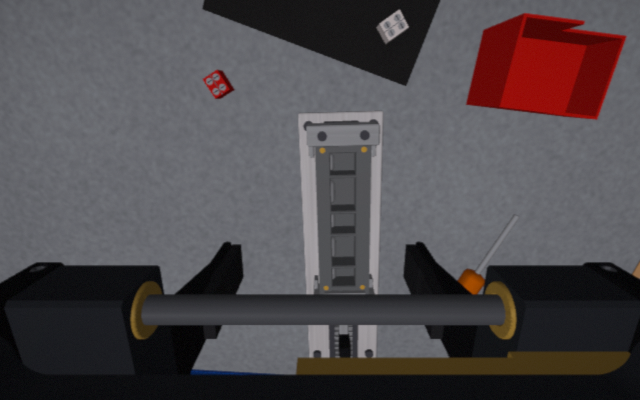

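The wrist view shows the plate in the clamp: fixed jaw at (343,135), recesses in the column x≈343 from row 162 to 275, sliding jaw at row 290. I'll rectify the plate-top plane.

```bash
cat >> h.py <<'E'
def ortho(c,x0,y0,yaw,L,Wd,z,s):
    """metric view of plane z centred x0,y0; column = +along yaw, row = -perp"""
    a=np.radians(yaw); ex=np.array([np.cos(a),np.sin(a),0]); ey=np.array([-ex[1],ex[0],0]); p0=np.array([x0,y0,z])
    cs=[(-L/2,-Wd/2),(L/2,-Wd/2),(L/2,Wd/2),(-L/2,Wd/2)]
    src=np.float32([pix(c,p0+u*ex+v*ey) for u,v in cs]); dst=np.float32([((u+L/2)*s,(Wd/2-v)*s) for u,v in cs])
    return cv2.warpPerspective(c['pixels'],cv2.getPerspectiveTransform(src,dst),(int(L*s),int(Wd*s)),flags=cv2.INTER_CUBIC)
E
python3 - <<'E'
from h import *
c=load('w1'); a=ortho(c,.552,.055,103.5,.26,.09,.056,3000)
t=load('top'); b=ortho(t,.552,.055,103.5,.26,.09,.056,3000)
im=np.vstack([a,b]); im=cv2.convertScaleAbs(im,alpha=1.3)
for k in range(0,780,60): im[262:278,k]=(0,255,255); 
cv2.imwrite('pics/ortho1.png',im)
E
```

```text
(no output)
```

View pics/ortho1.png

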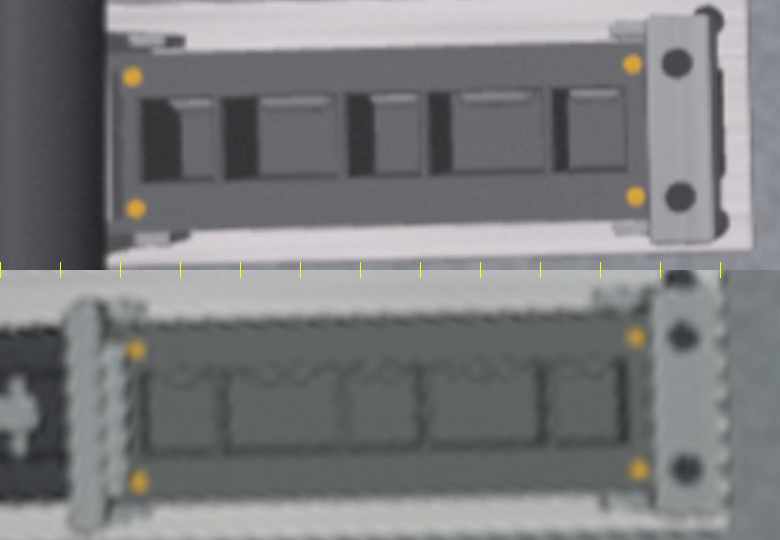

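```bash
python3 -c "
from h import *
plan((.564,.366,.11,114.2))"
```

```text
[6.17, 2.65, 3.5, -0.002, 0.0, 1.385] rows>=8
```

Request:
move_arm:
  commands:
    - [[6.17,2.65,3.5,0,0,1.385],[6.17,2.65,3.5,0,0,1.385],[6.17,2.65,3.5,0,0,1.385],[6.17,2.65,3.5,0,0,1.385],[6.17,2.65,3.5,0,0,1.385],[6.17,2.65,3.5,0,0,1.385],[6.17,2.65,3.5,0,0,1.385],[6.17,2.65,3.5,0,0,1.385],[6.17,2.65,3.5,0,0,1.385],[6.17,2.65,3.5,0,0,1.385]]

```text
time: 2.9
position: [0.5646, 0.3657, 0.2924]
tool_rot: [0.978, 0.211, -0.0, 0.0]
ft_force: [-0.5, -0.3, 0.0]
grip_width: 0.0869
grip_force: 0.0
```

```bash
cat >> h.py <<'E'
def blocks(c):
    """fit white block tops on the mat from depth/colour; x,y mm, sides, yaw of 24 mm side guess"""
    W=cloud(c); im=c['pixels'].astype(int); h=W[...,2]
    m=(h>.019)&(h<.034)&(im.max(-1)-im.min(-1)<60)
    mx,my=.479,.322; ex=np.array([np.cos(np.radians(84.4)),np.sin(np.radians(84.4))])
    m&=(np.abs((W[...,0]-mx)*ex[1]-(W[...,1]-my)*ex[0])<.125)&(np.abs((W[...,0]-mx)*ex[0]+(W[...,1]-my)*ex[1])<.125)
    n,l,s,cc=cv2.connectedComponentsWithStats(m.astype(np.uint8)); out=[]
    for i in range(1,n):
        if s[i,4]<40: continue
        r=cv2.minAreaRect((W[l==i][:,:2]*1000).astype(np.float32)); (w,q),a=r[1],r[2]
        big=max(w,q)>29; al=a if w>q else a+90
        print(cc[i].round(),s[i,4],np.round(r[0],1),np.round(r[1],1),'yaw24',round((al+90 if big else al)%180,1),'LARGE' if big else 'small')
E
python3 - <<'E'
from h import *
c=snap('wrist','w2'); blocks(c); cv2.imwrite('pics/w2.png',c['pixels']); c=snap('top','t2'); print('top');blocks(c)
E
```

```text
[322. 209.] 1342 [562.3 365.3] [34.6 23.7] yaw24 113.9 LARGE
[433. 254.] 59 [564.1 265.3] [12.9  3.4] yaw24 59.1 small
[324. 327.] 79 [467.  319.3] [ 9.7 13.5] yaw24 148.4 small
[248. 348.] 628 [412.9 372. ] [26.2 20.4] yaw24 26.0 small
top
[160. 200.] 109 [561.1 364.5] [27.8 24.8] yaw24 24.6 small
[201. 202.] 90 [555.5 267.4] [23.7 18.9] yaw24 47.5 small
[176. 233.] 164 [481.4 321.1] [23.6 34.1] yaw24 59.4 LARGE
[152. 261.] 107 [414.8 372.6] [23.9 20.7] yaw24 28.5 small
[191. 263.] 101 [412.8 282.9] [23.4 20.7] yaw24 0.0 small
```

View pics/w2.png

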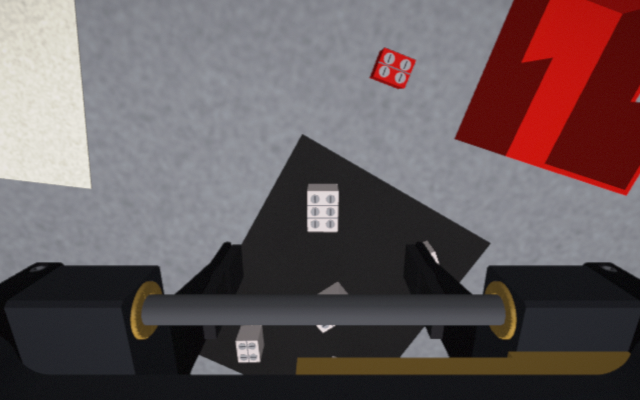

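```bash
cat >> h.py <<'E'
C=np.array([.5533,.0540]); PY=104.9
def rec(k,z): # k=-2..2 -> target over recess
    a=np.radians(PY); p=C+.0345*k*np.array([np.cos(a),np.sin(a)]); return (p[0],p[1],z,PY-90)
E
python3 -c "
from h import *
plan((.563,.3655,.016,114))"
```

```text
[-0.04, -0.03, 2.36, -0.0, 0.0, 0.004] rows>=2
```

Request:
move_arm:
  commands:
    - [[0,-0.03,1.2,0,0,0],[-0.04,-0.03,2.1,0,0,0],[-0.04,-0.03,2.36,0,0,0],[-0.04,-0.03,2.36,0,0,0]]

```text
time: 3.5
position: [0.5637, 0.3654, 0.1978]
tool_rot: [0.978, 0.209, -0.0, 0.0]
ft_force: [0.0, -0.6, 0.5]
grip_width: 0.0873
grip_force: 0.0
```

Request:
move_arm:
  commands:
    - [[0,0,0,0,0,0],[0,0,0,0,0,0],[0,0,0,0,0,0],[0,0,0,0,0,0],[0,0,-0.5,0,0,0],[0,0,-1.5,0,0,0],[0,0,-2.5,0,0,0],[0,0,-2.5,0,0,0]]
  claw: 1
  squeeze: 25

```text
time: 4.5
position: [0.5649, 0.3661, 0.3036]
tool_rot: [0.978, 0.209, 0.005, -0.001]
ft_force: [0.3, 0.2, 1.1]
grip_width: 0.015
grip_force: 0.0
```

```bash
python3 -c "
from h import *
plan(rec(1,.11),rec(1,.075))"
```

```text
[-3.32, 6.15, 0.26, 0.007, -0.009, -1.409] rows>=8
[-3.33, 6.15, 1.13, 0.007, -0.009, -1.409] rows>=8
```

The fingers move at about 70 mm/s, so I lifted before they had closed. I'll reopen part-way and retry.

Request:
move_arm:
  commands:
    - [[0,0,0.25,0,0,0],[0,0,0.25,0,0,0],[0,0,0.25,0,0,0],[0,0,0.25,0,0,0]]
  claw: -0.05

```text
time: 5.0
position: [0.5635, 0.3653, 0.2871]
tool_rot: [0.978, 0.209, -0.001, 0.0]
ft_force: [0.0, -0.1, 0.6]
grip_width: 0.0432
grip_force: 0.0
```

```bash
python3 -c "
from h import *
blocks(snap('wrist','w3'))
plan((.563,.3655,.016,114))"
```

```text
[322. 210.] 1383 [562.3 365.5] [34.5 24. ] yaw24 113.9 LARGE
[426. 258.] 344 [557.4 271.5] [13.6 20. ] yaw24 138.1 small
[325. 328.] 137 [469.3 319.6] [12. 18.] yaw24 146.8 small
[257. 351.] 47 [417.3 364.2] [13.4  2.6] yaw24 23.6 small
[-0.01, -0.01, 2.23, -0.0, 0.001, 0.003] rows>=2
```

Request:
move_arm:
  commands:
    - [[0,0,1.2,0,0,0],[0,0,2.0,0,0,0],[-0.01,-0.01,2.23,0,0,0],[-0.01,-0.01,2.23,0,0,0]]

```text
time: 5.55
position: [0.5631, 0.3656, 0.1986]
tool_rot: [0.978, 0.209, -0.0, 0.0]
ft_force: [-0.3, -0.3, -0.3]
grip_width: 0.046
grip_force: 0.0
```

Request:
move_arm:
  commands:
    - [[0,0,0,0,0,0],[0,0,0,0,0,0],[0,0,0,0,0,0],[0,0,0,0,0,0],[0,0,0,0,0,0],[0,0,-1.0,0,0,0],[0,0,-2.5,0,0,0],[0,0,-2.5,0,0,0]]
  claw: 1
  squeeze: 25

```text
time: 6.55
position: [0.5648, 0.3664, 0.3042]
tool_rot: [0.978, 0.209, 0.006, -0.001]
ft_force: [0.8, -0.4, -0.7]
grip_width: 0.0237
grip_force: 25.0
```

```bash
python3 -c "
from h import *
plan(rec(1,.11),rec(1,.075))"
```

```text
[-3.32, 6.16, 0.27, 0.008, -0.01, -1.409] rows>=8
[-3.33, 6.16, 1.14, 0.008, -0.01, -1.409] rows>=8
```

Request:
move_arm:
  commands:
    - [[-3.32,6.14,0.27,0,0,-1.409],[-3.32,6.14,0.27,0,0,-1.409],[-3.32,6.14,0.27,0,0,-1.409],[-3.32,6.14,0.27,0,0,-1.409],[-3.32,6.14,0.27,0,0,-1.409],[-3.32,6.14,0.27,0,0,-1.409],[-3.32,6.14,0.27,0,0,-1.409],[-3.32,6.14,0.27,0,0,-1.409],[-3.32,6.14,0.27,0,0,-1.409],[-3.32,6.14,0.27,0,0,-1.409]]

```text
time: 7.8
position: [0.5421, 0.0872, 0.2873]
tool_rot: [0.61, 0.792, -0.0, -0.001]
ft_force: [1.0, -0.6, -0.9]
grip_width: 0.0238
grip_force: 25.0
```

Run:
```python
from h import *
plan(rec(1,.11),rec(1,.076),rec(1,.067),rec(1,.058))
c=snap('wrist','w4'); a=ortho(c,*C,PY,.22,.09,.056,3000); cv2.imwrite('pics/o4.png',np.vstack([a,cv2.resize(c['pixels'][100:300,200:440],None,fx=2.75,fy=1.6)]))
```

```text
[-0.01, 0.06, -0.12, -0.001, -0.0, -0.002] rows>=1
[-0.01, 0.06, 0.73, -0.001, -0.0, -0.002] rows>=1
[-0.01, 0.06, 0.96, -0.001, -0.0, -0.002] rows>=1
[-0.01, 0.06, 1.18, -0.001, -0.0, -0.002] rows>=1
```

View pics/o4.png

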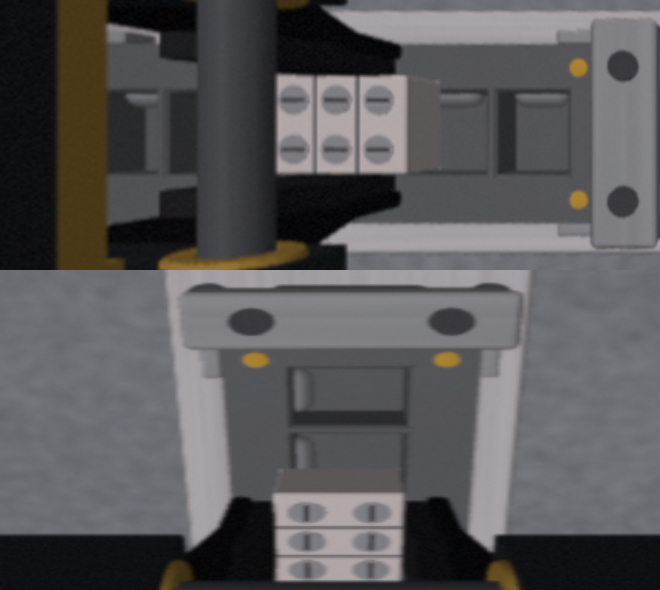

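The crop shows the block held square over large_2. The dots at (578,68) and (578,200) confirm the plate centre within 1 mm. I'll measure the block's offset in hand.

```bash
cat >> h.py <<'E'
def held(c,z0=.10,z1=.17):
    W=cloud(c); im=c['pixels'].astype(int); o=get_obs(); M=R.from_quat(o['tool_rot']).as_matrix()
    m=(W[...,2]>z0)&(W[...,2]<z1)&(im.min(-1)>90)
    Q=((W[m]-o['position'])@M)*1000; top=np.nanpercentile(Q[:,2],15); s=np.abs(Q[:,2]-top)<4; Q=Q[s]
    print('held tool-frame x range',np.nanpercentile(Q[:,0],[1,99]).round(1),'y',np.nanpercentile(Q[:,1],[1,99]).round(1),'z',np.nanmedian(Q[:,2]).round(1),s.sum())
E
python3 -c "
from h import *
held(load('w4'))"
```

```text
held tool-frame x range [-14.9  16. ] y [-12.9  10.6] z 173.9 2497
```

```bash
sed -i 's/C=np.array.*; PY/C=np.array([.5538,.0537]); PY/' h.py
```

Request:
move_arm:
  commands:
    - [[-0.02,0.07,0.4,0,0,-0.002],[-0.02,0.07,0.6,0,0,-0.002],[-0.02,0.07,0.75,0,0,-0.002],[-0.02,0.07,0.85,0,0,-0.002],[-0.02,0.07,0.95,0,0,-0.002],[-0.02,0.07,1.05,0,0,-0.002],[-0.02,0.07,1.05,0,0,-0.002]]

```text
time: 8.72
position: [0.5452, 0.0871, 0.2458]
tool_rot: [0.609, 0.793, -0.0, -0.0]
ft_force: [0.6, 0.1, -0.4]
grip_width: 0.0232
grip_force: 25.0
```

Request:
move_arm:
  commands:
    - [[0,0,0.06,0,0,0],[0,0,0.12,0,0,0],[0,0,0.15,0,0,0]]

```text
time: 9.1
position: [0.5454, 0.0871, 0.24]
tool_rot: [0.609, 0.793, 0.0, 0.0]
ft_force: [0.7, 0.1, 0.3]
grip_width: 0.0233
grip_force: 25.0
```

Request:
move_arm:
  commands:
    - [[0,0,0,0,0,0],[0,0,0,0,0,0],[0,0,0,0,0,0],[0,0,-0.6,0,0,0],[0,0,-0.6,0,0,0]]
  claw: 0

```text
time: 9.72
position: [0.5459, 0.0871, 0.2652]
tool_rot: [0.609, 0.793, 0.001, 0.001]
ft_force: [0.2, -0.4, 0.3]
grip_width: 0.0431
grip_force: 0.0
```

Request:
move_arm:
  commands:
    - [[0,0,0,0,0,0],[0,0,0,0,0,0],[0,0,0,0,0,0],[0,0,0,0,0,0],[0,0,0,0,0,0],[0,0,0.15,0,0,0],[0,0,0.25,0,0,0],[0,0,0.35,0,0,0],[0,0,0.45,0,0,0],[0,0,0.52,0,0,0],[0,0,0.58,0,0,0],[0,0,0.62,0,0,0]]
  claw: 1

```text
time: 11.22
position: [0.5452, 0.0871, 0.2392]
tool_rot: [0.609, 0.793, -0.0, -0.0]
ft_force: [-1.2, 0.4, 4.1]
grip_width: 0.0007
grip_force: 2.1
```

Request:
move_arm:
  commands:
    - [[0,0,0.04,0,0,0],[0,0,0.07,0,0,0],[0,0,0.09,0,0,0]]

```text
time: 11.6
position: [0.5451, 0.0871, 0.2384]
tool_rot: [0.609, 0.794, 0.0, 0.0]
ft_force: [-7.0, -1.2, 29.1]
grip_width: 0.0004
grip_force: 14.7
```

```bash
python3 -c "
from h import *
plan((.545,.087,.10,14.9),(.555,.267,.11,47.5))"
```

```text
[-0.0, -0.0, -1.09, 0.001, 0.0, 0.002] rows>=1
[4.28, 1.41, -1.34, 0.0, 0.001, -0.567] rows>=4
```

Request:
move_arm:
  commands:
    - [[0,0,-1.3,0,0,0],[4.28,1.41,-1.3,0,0,-0.567],[4.28,1.41,-1.3,0,0,-0.567],[4.28,1.41,-1.3,0,0,-0.567],[4.28,1.41,-1.3,0,0,-0.567],[4.28,1.41,-1.3,0,0,-0.567],[4.28,1.41,-1.3,0,0,-0.567]]
  claw: 0

```text
time: 12.48
position: [0.5555, 0.2657, 0.2872]
tool_rot: [0.364, 0.932, -0.0, -0.0]
ft_force: [-0.6, 0.9, -0.0]
grip_width: 0.043
grip_force: 0.0
```

Run:
```python
from h import *
c=snap('wrist','w5'); blocks(c); t=snap('top','t5'); blocks(t)
plan((.5545,.267,.017,47.5))
```

```text
[194.  43.] 1349 [410.5 281.6] [24.7 20.2] yaw24 0.6 small
[307.  82.] 1870 [479.2 320. ] [24.  33.9] yaw24 59.9 LARGE
[322. 208.] 876 [552.7 266.2] [23.9 20.9] yaw24 47.1 small
[177. 233.] 154 [481.4 321.3] [24.6 34.1] yaw24 61.0 LARGE
[191. 263.] 103 [412.9 282.9] [21.1 23.4] yaw24 179.7 small
[0.04, 0.01, 2.21, -0.001, -0.0, -0.002] rows>=2
```

Request:
move_arm:
  commands:
    - [[0.04,0,1.2,0,0,0],[0.04,0,2.0,0,0,0],[0.04,0,2.23,0,0,0],[0.04,0,2.23,0,0,0]]

```text
time: 13.08
position: [0.5545, 0.2675, 0.1983]
tool_rot: [0.363, 0.932, -0.0, -0.0]
ft_force: [-0.2, -0.8, -0.4]
grip_width: 0.0433
grip_force: 0.0
```

Request:
move_arm:
  commands:
    - [[0,0,0,0,0,0],[0,0,0,0,0,0],[0,0,0,0,0,0],[0,0,0,0,0,0],[0,0,-1.0,0,0,0],[0,0,-2.4,0,0,0],[0,0,-2.4,0,0,0],[0,0,-2.4,0,0,0]]
  claw: 1

```text
time: 14.08
position: [0.5537, 0.268, 0.2941]
tool_rot: [0.362, 0.932, -0.0, -0.0]
ft_force: [0.5, -0.1, -0.1]
grip_width: 0.0238
grip_force: 25.0
```

```bash
python3 -c "
from h import *
plan(rec(2,.115))"
```

```text
[-2.17, -3.02, -0.07, -0.001, -0.0, 0.569] rows>=4
```

Request:
move_arm:
  commands:
    - [[-2.17,-3.02,0,0,0,0.569],[-2.17,-3.02,0,0,0,0.569],[-2.17,-3.02,0,0,0,0.569],[-2.17,-3.02,0,0,0,0.569],[-2.17,-3.02,0,0,0,0.569],[-2.17,-3.02,0,0,0,0.569],[-2.17,-3.02,0,0,0,0.569]]

```text
time: 14.95
position: [0.5366, 0.1214, 0.2942]
tool_rot: [0.609, 0.793, -0.0, -0.0]
ft_force: [-0.6, 0.2, -0.0]
grip_width: 0.0239
grip_force: 25.0
```

```bash
python3 -c "
from h import *
held(snap('wrist','w6'))
plan(rec(2,.068),rec(2,.058))"
```

```text
held tool-frame x range [-10.   10.1] y [-12.5  10.8] z 173.5 1660
[-0.02, -0.02, 1.11, 0.0, -0.0, 0.002] rows>=1
[-0.02, -0.02, 1.36, 0.0, -0.0, 0.002] rows>=1
```

Request:
move_arm:
  commands:
    - [[-0.02,-0.02,0.6,0,0,0],[-0.02,-0.02,0.9,0,0,0],[-0.02,-0.02,1.0,0,0,0],[-0.02,-0.02,1.1,0,0,0],[-0.02,-0.02,1.2,0,0,0],[-0.02,-0.02,1.3,0,0,0],[-0.02,-0.02,1.35,0,0,0],[-0.02,-0.02,1.35,0,0,0]]

```text
time: 16.0
position: [0.5363, 0.1194, 0.2404]
tool_rot: [0.61, 0.793, 0.0, 0.0]
ft_force: [1.3, -0.2, -0.7]
grip_width: 0.0236
grip_force: 25.0
```

Request:
move_arm:
  commands:
    - [[0,0,0,0,0,0],[0,0,0,0,0,0],[0,0,0,0,0,0],[0,0,-0.6,0,0,0],[0,0,-0.6,0,0,0]]
  claw: 0

```text
time: 16.62
position: [0.5367, 0.1195, 0.2656]
tool_rot: [0.609, 0.793, 0.001, 0.001]
ft_force: [-0.1, 0.9, 0.1]
grip_width: 0.0429
grip_force: 0.0
```

Request:
move_arm:
  commands:
    - [[0,0,0,0,0,0],[0,0,0,0,0,0],[0,0,0,0,0,0],[0,0,0,0,0,0],[0,0,0,0,0,0],[0,0,0.2,0,0,0],[0,0,0.35,0,0,0],[0,0,0.45,0,0,0],[0,0,0.55,0,0,0],[0,0,0.61,0,0,0],[0,0,0.66,0,0,0],[0,0,0.67,0,0,0]]
  claw: 1

```text
time: 18.12
position: [0.5358, 0.1194, 0.2385]
tool_rot: [0.609, 0.793, -0.0, -0.0]
ft_force: [-3.6, -0.7, 14.4]
grip_width: 0.0004
grip_force: 6.9
```

```bash
python3 -c "
from h import *
blocks(snap('top','t7'))
plan((.481,.321,.11,60.5))"
```

```text
[152. 261.] 106 [415.1 372.7] [24.1 20.7] yaw24 27.6 small
[5.22, -0.03, -1.34, -0.001, -0.0, -0.796] rows>=5
```

Request:
move_arm:
  commands:
    - [[0,0,-1.3,0,0,0],[5.22,0,-1.3,0,0,-0.796],[5.22,0,-1.3,0,0,-0.796],[5.22,0,-1.3,0,0,-0.796],[5.22,0,-1.3,0,0,-0.796],[5.22,0,-1.3,0,0,-0.796],[5.22,0,-1.3,0,0,-0.796],[5.22,0,-1.3,0,0,-0.796]]
  claw: 0

```text
time: 19.18
position: [0.4826, 0.3209, 0.2893]
tool_rot: [0.255, 0.967, 0.0, -0.0]
ft_force: [0.4, -0.5, -0.3]
grip_width: 0.0433
grip_force: 0.0
```

Run:
```python
from h import *
c=snap('wrist','w7'); blocks(c); t=snap('top','t7'); blocks(t)
plan((.480,.3205,.016,60.2))
```

```text
[337.  93.] 1049 [412.7 371.2] [24.1 20.1] yaw24 26.7 small
[229. 154.] 974 [410.4 281.5] [20.4 24. ] yaw24 180.0 small
[321. 206.] 1370 [479.  319.9] [23.9 34.4] yaw24 60.6 LARGE
[151. 263.] 62 [409.7 375. ] [28.6 15.8] yaw24 62.2 small
[191. 263.] 104 [412.8 282.9] [21.  23.6] yaw24 180.0 small
[0.05, -0.04, 2.29, 0.0, 0.0, 0.004] rows>=2
```

Request:
move_arm:
  commands:
    - [[0.05,-0.04,1.2,0,0,0],[0.05,-0.04,2.0,0,0,0],[0.05,-0.04,2.28,0,0,0],[0.05,-0.04,2.28,0,0,0]]

```text
time: 19.77
position: [0.4801, 0.3206, 0.198]
tool_rot: [0.255, 0.967, -0.0, -0.0]
ft_force: [0.2, -0.3, -0.4]
grip_width: 0.0435
grip_force: 0.0
```

Request:
move_arm:
  commands:
    - [[0,0,0,0,0,0],[0,0,0,0,0,0],[0,0,0,0,0,0],[0,0,0,0,0,0],[0,0,-1.0,0,0,0],[0,0,-2.4,0,0,0],[0,0,-2.4,0,0,0],[0,0,-2.4,0,0,0]]
  claw: 1

```text
time: 20.78
position: [0.4794, 0.3207, 0.2941]
tool_rot: [0.255, 0.967, -0.0, -0.0]
ft_force: [-0.2, 0.6, -0.9]
grip_width: 0.0237
grip_force: 25.0
```

```bash
python3 -c "
from h import *
plan(rec(-1,.115))"
```

```text
[-5.51, -5.51, -0.07, -0.001, -0.0, 0.796] rows>=5
```

Request:
move_arm:
  commands:
    - [[-5.51,-5.51,0,0,0,0.796],[-5.51,-5.51,0,0,0,0.796],[-5.51,-5.51,0,0,0,0.796],[-5.51,-5.51,0,0,0,0.796],[-5.51,-5.51,0,0,0,0.796],[-5.51,-5.51,0,0,0,0.796],[-5.51,-5.51,0,0,0,0.796],[-5.51,-5.51,0,0,0,0.796],[-5.51,-5.51,0,0,0,0.796]]

```text
time: 21.9
position: [0.5627, 0.022, 0.2941]
tool_rot: [0.608, 0.794, -0.0, -0.0]
ft_force: [0.8, -0.1, -0.2]
grip_width: 0.0235
grip_force: 25.0
```

```bash
python3 -c "
from h import *
held(snap('wrist','w8'))
plan(rec(-1,.068),rec(-1,.058))"
```

```text
held tool-frame x range [-14.5  17.2] y [-12.9  10.6] z 173.5 2569
[-0.03, -0.01, 1.11, -0.001, -0.0, 0.002] rows>=1
[-0.04, -0.01, 1.36, -0.001, -0.0, 0.002] rows>=1
```

Request:
move_arm:
  commands:
    - [[-0.04,-0.01,0.6,0,0,0],[-0.05,-0.01,0.9,0,0,0],[-0.05,-0.01,1.0,0,0,0],[-0.05,-0.01,1.1,0,0,0],[-0.05,-0.01,1.2,0,0,0],[-0.05,-0.01,1.3,0,0,0],[-0.05,-0.01,1.35,0,0,0],[-0.05,-0.01,1.35,0,0,0]]

```text
time: 22.95
position: [0.5634, 0.0184, 0.2403]
tool_rot: [0.61, 0.793, 0.0, 0.0]
ft_force: [-0.1, -0.5, -0.3]
grip_width: 0.0236
grip_force: 25.0
```

Request:
move_arm:
  commands:
    - [[0,0,0,0,0,0],[0,0,0,0,0,0],[0,0,0,0,0,0],[0,0,-0.6,0,0,0],[0,0,-0.6,0,0,0]]
  claw: 0

```text
time: 23.58
position: [0.5639, 0.0184, 0.2656]
tool_rot: [0.609, 0.793, 0.001, 0.002]
ft_force: [0.6, 0.3, 0.0]
grip_width: 0.0432
grip_force: 0.0
```

Request:
move_arm:
  commands:
    - [[0,0,0,0,0,0],[0,0,0,0,0,0],[0,0,0,0,0,0],[0,0,0,0,0,0],[0,0,0,0,0,0],[0,0,0.2,0,0,0],[0,0,0.35,0,0,0],[0,0,0.45,0,0,0],[0,0,0.55,0,0,0],[0,0,0.61,0,0,0],[0,0,0.66,0,0,0],[0,0,0.67,0,0,0]]
  claw: 1

```text
time: 25.08
position: [0.563, 0.0184, 0.2386]
tool_rot: [0.609, 0.793, -0.0, -0.0]
ft_force: [-4.4, -1.1, 13.7]
grip_width: 0.0003
grip_force: 6.7
```

```bash
python3 -c "
from h import *
blocks(snap('top','t9'))
plan((.412,.2825,.11,0))"
```

```text
[152. 261.] 102 [415.2 372.9] [24.5 21. ] yaw24 23.6 small
[191. 263.] 103 [413.  282.5] [20.2 23.7] yaw24 178.8 small
[7.35, -1.95, -1.33, -0.001, 0.0, 0.26] rows>=5
```

Seated. Next is the small block at (412,282).

Request:
move_arm:
  commands:
    - [[0,0,-1.3,0,0,0],[7.35,-1.95,-1.3,0,0,0.26],[7.35,-1.95,-1.3,0,0,0.26],[7.35,-1.95,-1.3,0,0,0.26],[7.35,-1.95,-1.3,0,0,0.26],[7.35,-1.95,-1.3,0,0,0.26],[7.35,-1.95,-1.3,0,0,0.26],[7.35,-1.95,-1.3,0,0,0.26]]
  claw: 0

```text
time: 26.12
position: [0.4127, 0.2826, 0.2894]
tool_rot: [0.707, 0.707, 0.0, 0.0]
ft_force: [-0.1, 0.2, -0.3]
grip_width: 0.0435
grip_force: 0.0
```

Run:
```python
from h import *
c=snap('wrist','w9'); blocks(c)
plan((.4118,.2821,.0165,0))
```

```text
[323.  87.] 1065 [412.5 371.6] [23.9 20. ] yaw24 26.3 small
[320. 210.] 851 [410.3 281.7] [24.1 20.6] yaw24 0.3 small
[0.0, -0.04, 2.27, 0.001, -0.0, -0.001] rows>=2
```

Request:
move_arm:
  commands:
    - [[0,-0.04,1.2,0,0,0],[0,-0.04,2.0,0,0,0],[0,-0.04,2.27,0,0,0],[0,-0.04,2.27,0,0,0]]

```text
time: 26.68
position: [0.4115, 0.2816, 0.1984]
tool_rot: [0.708, 0.706, -0.0, -0.0]
ft_force: [-0.4, -0.1, 0.1]
grip_width: 0.0437
grip_force: 0.0
```

Request:
move_arm:
  commands:
    - [[0,0,0,0,0,0],[0,0,0,0,0,0],[0,0,0,0,0,0],[0,0,0,0,0,0],[0,0,-1.0,0,0,0],[0,0,-2.4,0,0,0],[0,0,-2.4,0,0,0],[0,0,-2.4,0,0,0]]
  claw: 1

```text
time: 27.68
position: [0.4103, 0.2824, 0.2947]
tool_rot: [0.707, 0.707, -0.0, -0.0]
ft_force: [-0.1, -0.1, -0.8]
grip_width: 0.0235
grip_force: 25.0
```

```bash
python3 -c "
from h import *
plan(rec(0,.115))"
```

```text
[-5.72, 3.59, -0.06, -0.0, 0.0, -0.26] rows>=5
```

Request:
move_arm:
  commands:
    - [[-5.72,3.59,0,0,0,-0.26],[-5.72,3.59,0,0,0,-0.26],[-5.72,3.59,0,0,0,-0.26],[-5.72,3.59,0,0,0,-0.26],[-5.72,3.59,0,0,0,-0.26],[-5.72,3.59,0,0,0,-0.26],[-5.72,3.59,0,0,0,-0.26],[-5.72,3.59,0,0,0,-0.26]]

```text
time: 28.68
position: [0.5533, 0.0549, 0.294]
tool_rot: [0.609, 0.793, -0.001, -0.001]
ft_force: [0.5, 0.8, -0.1]
grip_width: 0.0236
grip_force: 25.0
```

```bash
python3 -c "
from h import *
held(snap('wrist','w10'))
plan(rec(0,.068),rec(0,.058))"
```

```text
held tool-frame x range [-10.1   9.4] y [-13.   10.4] z 173.9 1566
[-0.03, 0.0, 1.11, -0.002, -0.001, 0.002] rows>=1
[-0.03, 0.0, 1.36, -0.002, -0.001, 0.002] rows>=1
```

Request:
move_arm:
  commands:
    - [[-0.02,0,0.6,0,0,0],[-0.02,0,0.9,0,0,0],[-0.02,0,1.0,0,0,0],[-0.02,0,1.1,0,0,0],[-0.02,0,1.2,0,0,0],[-0.02,0,1.3,0,0,0],[-0.02,0,1.35,0,0,0],[-0.02,0,1.35,0,0,0]]

```text
time: 29.72
position: [0.5545, 0.0529, 0.2407]
tool_rot: [0.61, 0.793, -0.0, -0.0]
ft_force: [0.0, -0.4, -0.4]
grip_width: 0.0236
grip_force: 25.0
```

Request:
move_arm:
  commands:
    - [[0,0,0,0,0,0],[0,0,0,0,0,0],[0,0,0,0,0,0],[0,0,-0.6,0,0,0],[0,0,-0.6,0,0,0]]
  claw: 0

```text
time: 30.35
position: [0.5552, 0.0529, 0.266]
tool_rot: [0.609, 0.793, 0.001, 0.002]
ft_force: [0.7, -0.3, -0.1]
grip_width: 0.0432
grip_force: 0.0
```

Request:
move_arm:
  commands:
    - [[0,0,0,0,0,0],[0,0,0,0,0,0],[0,0,0,0,0,0],[0,0,0,0,0,0],[0,0,0,0,0,0],[0,0,0.2,0,0,0],[0,0,0.35,0,0,0],[0,0,0.45,0,0,0],[0,0,0.55,0,0,0],[0,0,0.61,0,0,0],[0,0,0.66,0,0,0],[0,0,0.67,0,0,0]]
  claw: 1

```text
time: 31.85
position: [0.5545, 0.0529, 0.2386]
tool_rot: [0.609, 0.793, 0.0, 0.0]
ft_force: [-1.4, -0.6, 10.2]
grip_width: 0.0005
grip_force: 5.0
```

```bash
python3 -c "
from h import *
blocks(snap('top','t9'))
plan((.414,.372,.11,26))"
```

```text
[152. 261.] 107 [415.1 372.4] [24.1 20.9] yaw24 24.5 small
[8.61, -1.34, -1.34, 0.0, 0.0, -0.194] rows>=6
```

Request:
move_arm:
  commands:
    - [[0,0,0.04,0,0,0],[0,0,0.04,0,0,0],[0,0,-1.3,0,0,0],[8.61,-1.34,-1.3,0,0,-0.194],[8.61,-1.34,-1.3,0,0,-0.194],[8.61,-1.34,-1.3,0,0,-0.194],[8.61,-1.34,-1.3,0,0,-0.194],[8.61,-1.34,-1.3,0,0,-0.194],[8.61,-1.34,-1.3,0,0,-0.194],[8.61,-1.34,-1.3,0,0,-0.194],[8.61,-1.34,-1.3,0,0,-0.194]]
  claw: 1

```text
time: 33.28
position: [0.4143, 0.3715, 0.2896]
tool_rot: [0.53, 0.848, -0.0, 0.0]
ft_force: [0.3, 0.4, 0.4]
grip_width: 0.0006
grip_force: 0.0
```

Request:
move_arm:
  commands:
    - [[0,0,0,0,0,0],[0,0,0,0,0,0],[0,0,0,0,0,0],[0,0,0,0,0,0],[0,0,0,0,0,0]]
  claw: 0

```text
time: 33.9
position: [0.4143, 0.3719, 0.29]
tool_rot: [0.53, 0.848, 0.0, -0.0]
ft_force: [0.1, 0.2, 0.1]
grip_width: 0.0399
grip_force: 0.0
```

Run:
```python
from h import *
c=snap('wrist','w11'); blocks(c)
plan((.414,.372,.0165,26))
```

```text
[322. 208.] 832 [412.2 371.8] [23.8 20.2] yaw24 26.4 small
[0.0, -0.0, 2.29, 0.0, 0.0, 0.0] rows>=2
```

Request:
move_arm:
  commands:
    - [[0,0,1.2,0,0,0],[0,0,2.0,0,0,0],[0,0,2.29,0,0,0],[0,0,2.29,0,0,0]]

```text
time: 34.45
position: [0.4142, 0.372, 0.1979]
tool_rot: [0.53, 0.848, -0.0, -0.0]
ft_force: [-0.5, 1.3, -0.2]
grip_width: 0.0434
grip_force: 0.0
```

Request:
move_arm:
  commands:
    - [[0,0,0,0,0,0],[0,0,0,0,0,0],[0,0,0,0,0,0],[0,0,0,0,0,0],[0,0,-1.0,0,0,0],[0,0,-2.4,0,0,0],[0,0,-2.4,0,0,0],[0,0,-2.4,0,0,0]]
  claw: 1

```text
time: 35.45
position: [0.4138, 0.3717, 0.2942]
tool_rot: [0.53, 0.848, -0.0, -0.0]
ft_force: [-0.1, 0.0, -0.8]
grip_width: 0.0238
grip_force: 25.0
```

```bash
python3 -c "
from h import *
plan(rec(-2,.115))"
```

```text
[-10.37, -0.67, -0.07, -0.001, 0.0, 0.194] rows>=7
```

Request:
move_arm:
  commands:
    - [[-10.37,-0.67,0,0,0,0.194],[-10.37,-0.67,0,0,0,0.194],[-10.37,-0.67,0,0,0,0.194],[-10.37,-0.67,0,0,0,0.194],[-10.37,-0.67,0,0,0,0.194],[-10.37,-0.67,0,0,0,0.194],[-10.37,-0.67,0,0,0,0.194],[-10.37,-0.67,0,0,0,0.194],[-10.37,-0.67,0,0,0,0.194],[-10.37,-0.67,0,0,0,0.194]]

```text
time: 36.7
position: [0.5711, -0.0112, 0.2935]
tool_rot: [0.609, 0.793, -0.001, -0.001]
ft_force: [0.3, 0.6, 0.2]
grip_width: 0.0235
grip_force: 25.0
```

```bash
python3 -c "
from h import *
held(snap('wrist','w12'))
plan(rec(-2,.068),rec(-2,.058))"
```

```text
held tool-frame x range [-9.5 10.2] y [-12.8  10.5] z 173.6 1577
[-0.05, -0.0, 1.09, -0.002, -0.001, 0.002] rows>=1
[-0.05, -0.0, 1.34, -0.002, -0.001, 0.002] rows>=1
```

Request:
move_arm:
  commands:
    - [[-0.02,0,0.6,0,0,0],[-0.02,0,0.9,0,0,0],[-0.02,0,1.0,0,0,0],[-0.02,0,1.1,0,0,0],[-0.02,0,1.2,0,0,0],[-0.02,0,1.28,0,0,0],[-0.02,0,1.33,0,0,0],[-0.02,0,1.33,0,0,0]]

```text
time: 37.75
position: [0.5722, -0.0134, 0.2411]
tool_rot: [0.609, 0.793, -0.0, -0.0]
ft_force: [0.3, -0.8, -0.2]
grip_width: 0.0234
grip_force: 25.0
```

Request:
move_arm:
  commands:
    - [[0,0,0,0,0,0],[0,0,0,0,0,0],[0,0,0,0,0,0],[0,0,-0.6,0,0,0],[0,0,-0.6,0,0,0]]
  claw: 0

```text
time: 38.38
position: [0.5729, -0.0135, 0.2665]
tool_rot: [0.609, 0.793, 0.001, 0.002]
ft_force: [0.8, -0.7, -0.4]
grip_width: 0.043
grip_force: 0.0
```

Request:
move_arm:
  commands:
    - [[0,0,0,0,0,0],[0,0,0,0,0,0],[0,0,0,0,0,0],[0,0,0,0,0,0],[0,0,0,0,0,0],[0,0,0.2,0,0,0],[0,0,0.35,0,0,0],[0,0,0.45,0,0,0],[0,0,0.55,0,0,0],[0,0,0.61,0,0,0],[0,0,0.66,0,0,0],[0,0,0.69,0,0,0]]
  claw: 1

```text
time: 39.88
position: [0.5725, -0.0134, 0.2385]
tool_rot: [0.609, 0.793, 0.0, 0.0]
ft_force: [-2.5, 0.5, 15.3]
grip_width: 0.0005
grip_force: 7.8
```

```bash
python3 -c "
from h import *
plan((.50,.12,.25,14.9))"
```

```text
[3.69, -0.89, -4.84, 0.001, 0.001, 0.0] rows>=4
```

```bash
python3 -c "
from h import *
W=cloud(load('top')); print(W[185:191,360:368].reshape(-1,3)[::5].round(4))
plan((.595,-.105,.22,14.9))"
```

```text
[[ 0.6002 -0.1034  0.0679]
 [ 0.6008 -0.1151  0.0662]
 [ 0.5979 -0.1078  0.0691]
 [ 0.5985 -0.1196  0.067 ]
 [ 0.5954 -0.1121  0.0712]
 [ 0.593  -0.1054  0.0703]
 [ 0.5938 -0.1173  0.0671]
 [ 0.5916 -0.1108  0.0645]
 [ 0.5903 -0.1052  0.0556]
 [ 0.5938 -0.1205  0.0303]]
[-2.36, -0.04, -4.09, 0.001, 0.001, 0.0] rows>=4
```

Request:
move_arm:
  commands:
    - [[0,0,-1.4,0,0,0],[-1.2,0,-2.8,0,0,0],[-2.36,0,-4.09,0,0,0],[-2.36,0,-4.09,0,0,0],[-2.36,0,-4.09,0,0,0],[-2.36,0,-4.09,0,0,0]]
  claw: 0

```text
time: 40.62
position: [0.5954, -0.1032, 0.3986]
tool_rot: [0.609, 0.793, -0.001, -0.003]
ft_force: [-0.8, 0.8, -0.3]
grip_width: 0.0424
grip_force: 0.0
```

Run:
```python
from h import *
c=snap('wrist','w13'); cv2.imwrite('pics/w13.png',c['pixels']); W=cloud(c); t=snap('top','t13')
a=np.radians(PY); ex=np.array([np.cos(a),np.sin(a)]); ey=np.array([-ex[1],ex[0]])
J=((W[...,:2]-C)@ex)*1000; Y=((W[...,:2]-C)@ey)*1000; H=W[...,2]*1000
for k in range(-2,3):
    m=(abs(J-34.5*k)<7)&(abs(Y)<9); n=(abs(J-34.5*k)<8)&(abs(abs(Y)-20)<4); print(k,m.sum(),np.nanpercentile(H[m],[5,50,95]).round(1),'plate',np.nanmedian(H[n]).round(1))
im=c['pixels'].astype(int)
m=(J<-110)&(J>-190)&(abs(Y)<20)&(H>57)&(H<75)
print('handle',m.sum(),np.nanpercentile(J[m],[2,50,98]),np.nanpercentile(Y[m],[2,50,98]),np.nanpercentile(H[m],[5,50,95]))
m=(J<-70)&(J>-150)&(abs(Y)<40)&(abs(Y)>20)&(H>59)
print('jaw',m.sum(),np.nanpercentile(J[m],[2,50,98]))
plan((.595,-.105,.15,14.9))
```

```text
-2 319 [54.8 56.1 57.5] plate 55.8
-1 359 [54.8 56.  57.2] plate 55.9
0 190 [54.8 56.  57.2] plate 55.9
1 0 nan plate nan
2 0 nan plate nan
handle 301 [-180.53436691 -170.44252313 -163.02552336] [-6.34219929  1.52943484  8.46556156] [60.24469612 67.56598774 69.07325167]
jaw 22308 [-144.97027027 -134.16223693 -102.3925134 ]
[-0.05, -0.02, 1.67, -0.004, -0.003, 0.001] rows>=2
  return np.nanmean(a, axis, out=out, keepdims=keepdims)
  return np.nanmean(a, axis, out=out, keepdims=keepdims)
```

View pics/w13.png

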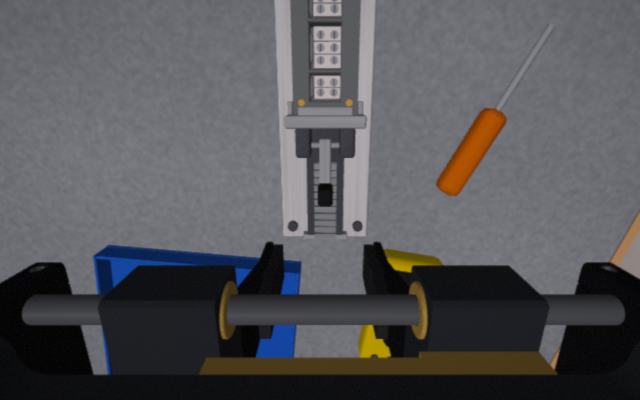

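The view shows three blocks flush at (327,5..90), the jaw at (325,122), and the pawl handle at (325,195). Next I'll pinch the handle.

```bash
python3 -c "
from h import *
plan((.5975,-.112,.10,14.9),(.5975,-.112,.042,14.9))"
```

```text
[-0.23, -0.0, 2.92, -0.004, -0.003, 0.001] rows>=2
[-0.24, 0.0, 4.37, -0.004, -0.003, 0.001] rows>=3
```

Request:
move_arm:
  commands:
    - [[-0.23,0,1.4,0,0,0],[-0.23,0,2.9,0,0,0],[-0.23,0,3.5,0,0,0],[-0.23,0,4.0,0,0,0],[-0.23,0,4.4,0,0,0],[-0.23,0,4.4,0,0,0]]

```text
time: 41.48
position: [0.5982, -0.1127, 0.2234]
tool_rot: [0.609, 0.793, -0.001, -0.002]
ft_force: [-0.2, -0.9, -0.3]
grip_width: 0.0436
grip_force: 0.0
```

Request:
move_arm:
  commands:
    - [[0,0,0,0,0,0],[0,0,0,0,0,0],[0,0,0,0,0,0],[0,0,0,0,0,0],[0,0,0,0,0,0],[0,0,0,0,0,0]]
  claw: 1
  squeeze: 25

```text
time: 42.22
position: [0.5987, -0.1138, 0.2256]
tool_rot: [0.609, 0.793, -0.0, -0.0]
ft_force: [-3.2, -2.1, 5.0]
grip_width: 0.014
grip_force: 25.0
```

```bash
cat >> h.py <<'E'
def lift(ths,back=0.,piv=-.1245):
    """rotate current tool pose about pawl pivot; then shift back along -jig x"""
    o=get_obs(); R0=R.from_quat(o['tool_rot']); p0=o['position']; a=np.radians(PY); ex=np.array([np.cos(a),np.sin(a),0]); ey=np.array([-ex[1],ex[0],0])
    P=np.r_[C,.034]+piv*ex
    for t in ths:
        Q=R.from_rotvec(ey*t); p=P+Q.apply(p0-P)-back*ex
        print([float(v) for v in np.r_[(R0.inv().apply(p-p0)/.04).round(2),(R0.inv()*Q*R0).as_rotvec().round(3)]])
E
python3 -c "
from h import *
o=get_obs();print(o['position'],o['ft_force']);lift([.1,.2,.3,.4])
lift([.4],.052)"
```

```text
[ 0.5986729  -0.11375743  0.22559413] [-3.21257981 -2.14015075  4.96741194]
[0.48, 0.0, -0.1, 0.0, -0.1, 0.0]
[0.98, 0.0, -0.15, 0.0, -0.2, 0.0]
[1.47, 0.0, -0.15, 0.0, -0.3, 0.0]
[1.96, 0.0, -0.1, 0.0, -0.4, 0.0]
[0.66, 0.0, -0.1, 0.0, -0.4, 0.0]
```

Request:
move_arm:
  commands:
    - [[0.48,0,-0.1,0,-0.1,0],[0.98,0,-0.15,0,-0.2,0],[1.47,0,-0.15,0,-0.3,0],[1.96,0,-0.1,0,-0.4,0],[1.96,0,-0.1,0,-0.4,0],[1.96,0,-0.1,0,-0.4,0]]

```text
time: 42.98
position: [0.5786, -0.0379, 0.229]
tool_rot: [0.597, 0.777, -0.122, 0.157]
ft_force: [-0.9, -3.7, 1.5]
grip_width: 0.0139
grip_force: 25.0
```

```bash
python3 -c "
from h import *
c=snap('wrist','w14'); cv2.imwrite('pics/w14.png',c['pixels'][60:320,180:480])
lift([0],.052);print(get_obs()['position'])"
```

```text
[-1.2, 0.0, 0.51, 0.0, 0.0, 0.0]
[ 0.57863182 -0.03799377  0.22899177]
```

View pics/w14.png

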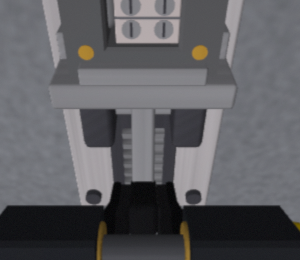

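The handle is pinched at (145,205) and tilted with the tool. I'll pull the jaw back.

Request:
move_arm:
  commands:
    - [[-0.15,0,0.06,0,0,0],[-0.3,0,0.13,0,0,0],[-0.45,0,0.19,0,0,0],[-0.6,0,0.26,0,0,0],[-0.75,0,0.32,0,0,0],[-0.9,0,0.38,0,0,0],[-1.05,0,0.45,0,0,0],[-1.15,0,0.49,0,0,0],[-1.19,0,0.505,0,0,0],[-1.19,0,0.505,0,0,0]]

```text
time: 44.28
position: [0.5917, -0.0874, 0.2287]
tool_rot: [0.598, 0.777, -0.121, 0.157]
ft_force: [-3.0, 4.3, -1.1]
grip_width: 0.0138
grip_force: 25.0
```

```bash
cat >> h.py <<'E'
def jaw(c,):
    W=cloud(c); a=np.radians(PY); ex=np.array([np.cos(a),np.sin(a)]); ey=np.array([-ex[1],ex[0]])
    J=((W[...,:2]-C)@ex)*1000; Y=((W[...,:2]-C)@ey)*1000; H=W[...,2]*1000
    m=(J<-70)&(J>-165)&(abs(Y)<36)&(abs(Y)>20)&(abs(H-62.5)<3); print('jaw top J',m.sum(),np.nanpercentile(J[m],[2,50,98]))
    m=(abs(Y)<28)&(abs(J)<100)&(abs(H-56)<3); print('plate J',m.sum(),np.nanpercentile(J[m],[.5,99.5]))
E
python3 -c "
from h import *
jaw(load('t13'));jaw(load('w13'));c=snap('wrist','w15');jaw(c);jaw(snap('top','t15'));print(get_obs()['position'])
cv2.imwrite('pics/w15.png',c['pixels'])"
```

```text
jaw top J 48 [-104.53389714  -95.80885726  -85.0071759 ]
plate J 1605 [-85.7270176   94.18657146]
jaw top J 561 [-106.15759174  -98.81708441  -88.18233108]
plate J 6247 [-89.32297826  -0.3854969 ]
jaw top J 2576 [-154.99047721 -147.20901636 -136.85706169]
plate J 0 nan
jaw top J 0 nan
plate J 682 [ 2.41165253 93.78136233]
[ 0.5916902  -0.08731892  0.22872247]
  return np.nanmean(a, axis, out=out, keepdims=keepdims)
```

View pics/w15.png

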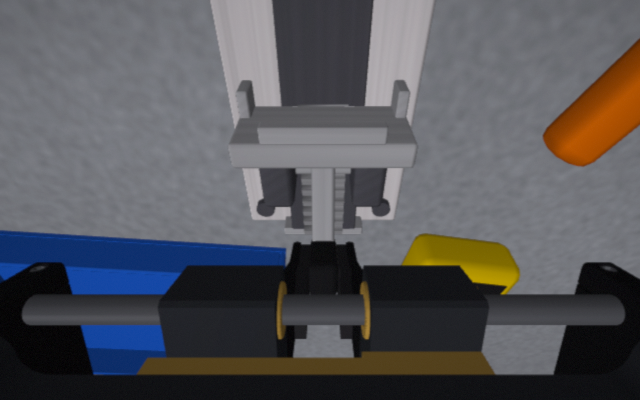

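Request:
move_arm:
  commands:
    - [[-0.06,0,0.025,0,0,0],[-0.12,0,0.05,0,0,0],[-0.12,0,0.05,0,0,0]]

```text
time: 44.75
position: [0.5924, -0.0906, 0.2273]
tool_rot: [0.598, 0.777, -0.12, 0.155]
ft_force: [-2.3, 10.9, -5.8]
grip_width: 0.0136
grip_force: 25.0
```

Request:
move_arm:
  commands:
    - [[0,0,0,0,0,0],[0,0,0,0,0,0],[0,0,0,0,0,0],[0,0,-1,0,0,0],[0,0,-2.2,0,0,0],[0,0,-3,0,0,0],[0,0,-3,0,0.1,0],[0,0,-3,0,0.2,0],[0,0,-3,0,0.3,0],[0,0,-3,0,0.4,0],[0,0,-3,0,0.4,0]]
  claw: -0.1

```text
time: 46.12
position: [0.5817, -0.0486, 0.3401]
tool_rot: [0.61, 0.792, -0.0, 0.001]
ft_force: [-0.1, 0.5, -0.8]
grip_width: 0.0477
grip_force: 0.0
```

```bash
python3 -c "
from h import *
plan((.58,-.04,.24,14.9));jaw(snap('top','t16'));jaw(snap('wrist','w16'))"
```

```text
[0.21, 0.02, -2.05, 0.001, 0.002, -0.002] rows>=2
jaw top J 0 nan
plate J 1079 [-85.02264508  96.73132011]
jaw top J 616 [-155.45640239 -147.78643058 -136.98274592]
plate J 12823 [-93.28176408  40.0197378 ]
  return np.nanmean(a, axis, out=out, keepdims=keepdims)
```

Request:
move_arm:
  commands:
    - [[0.2,0,-2.05,0,0,0],[0.2,0,-2.05,0,0,0],[0.2,0,-2.05,0,0,0],[0.2,0,-2.05,0,0,0],[0.2,0,-2.05,0,0,0]]
  claw: -1

```text
time: 46.85
position: [0.5789, -0.0398, 0.42]
tool_rot: [0.61, 0.793, -0.001, -0.001]
ft_force: [-0.1, -0.1, 0.2]
grip_width: 0.0848
grip_force: 0.0
```

Run:
```python
from h import *
c=snap('wrist','w17'); a=ortho(c,*C,PY,.26,.09,.056,3000); t=snap('top','t17'); b=ortho(t,*C,PY,.26,.09,.056,3000)
cv2.imwrite('pics/o17.png',np.vstack([a,b]))
plan((C[0],C[1],.08,PY-90),(C[0],C[1],.032,PY-90))
```

```text
[2.42, -0.0, 3.96, -0.002, -0.001, -0.0] rows>=3
[2.42, 0.0, 5.16, -0.002, -0.001, -0.0] rows>=4
```

View pics/o17.png

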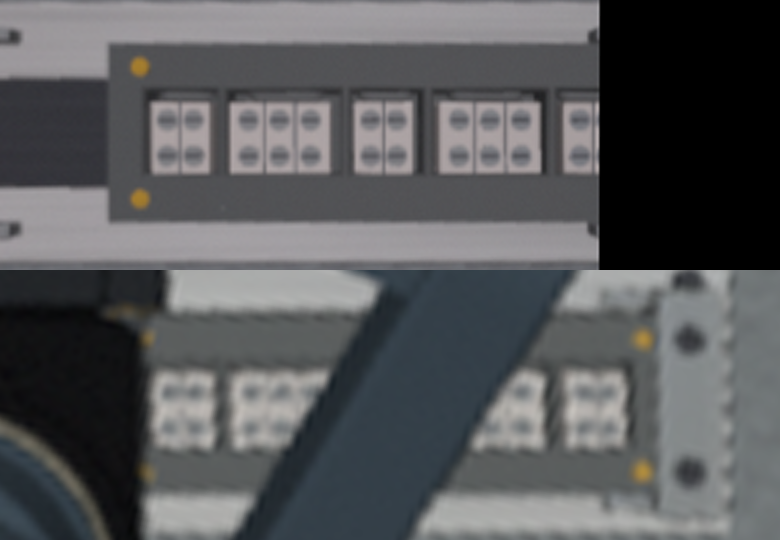

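The plate sits in its seat with all five blocks in; the dots at (140,66) and (140,199) are unchanged. I'll grip it across the middle.

Request:
move_arm:
  commands:
    - [[1.2,0,1.0,0,0,0],[2.42,0,2.0,0,0,0],[2.42,0,3.2,0,0,0],[2.42,0,4.0,0,0,0],[2.42,0,4.6,0,0,0],[2.42,0,5.0,0,0,0],[2.42,0,5.17,0,0,0],[2.42,0,5.17,0,0,0]]

```text
time: 47.95
position: [0.5545, 0.0536, 0.2148]
tool_rot: [0.61, 0.793, 0.0, 0.0]
ft_force: [0.5, -0.6, 0.7]
grip_width: 0.0873
grip_force: 0.0
```

Request:
move_arm:
  commands:
    - [[0,0,0,0,0,0],[0,0,0,0,0,0],[0,0,0,0,0,0],[0,0,0,0,0,0],[0,0,0,0,0,0],[0,0,0,0,0,0]]
  claw: 1
  squeeze: 55

```text
time: 48.7
position: [0.5541, 0.0536, 0.2152]
tool_rot: [0.609, 0.793, -0.0, -0.0]
ft_force: [-1.2, -1.3, 5.8]
grip_width: 0.0596
grip_force: 55.0
```

Request:
move_arm:
  commands:
    - [[0,0,-0.15,0,0,0],[0,0,-0.35,0,0,0],[0,0,-0.6,0,0,0],[0,0,-0.9,0,0,0],[0,0,-1.3,0,0,0],[0,0,-1.7,0,0,0],[0,0,-2.1,0,0,0],[0,0,-2.3,0,0,0],[0,0,-2.3,0,0,0]]

```text
time: 49.82
position: [0.5545, 0.0538, 0.3077]
tool_rot: [0.609, 0.793, 0.0, 0.001]
ft_force: [0.9, -0.3, -6.0]
grip_width: 0.0597
grip_force: 55.0
```

Run:
```python
from h import *
t=load('top'); W=cloud(t); im=t['pixels'].astype(int)
m=np.zeros((400,640),bool); m[175:295,400:500]=1; m&=(im[...,0]-im[...,2]>60)&(abs(W[...,2]-.004)<.006)
m=cv2.erode(m.astype(np.uint8),np.ones((5,5)))>0
print(cv2.minAreaRect((W[m][:,:2]*1000).astype(np.float32)))
o=get_obs(); R0=R.from_quat(o['tool_rot']); p0=o['position']; print(p0,o['grip_width'],o['ft_force'])
print(R0.inv().apply(np.array([.49,-.33,p0[2]])-p0)/.04)
```

```text
((494.04815673828125, -331.4541015625), (222.794677734375, 157.74024963378906), 9.440254211425781)
[0.5545018  0.05378474 0.30765213] 0.05967752691848871 [ 0.85565816 -0.29611457 -5.96550408]
[-8.85750014e+00 -4.02513284e+00 -1.67934825e-03]
```

Request:
move_arm:
  commands:
    - [[-0.6,-0.3,0,0,0,0.1],[-1.5,-0.7,0,0,0,0.25],[-2.4,-1.1,0,0,0,0.4],[-3.3,-1.5,0,0,0,0.55],[-4.2,-1.9,0,0,0,0.72],[-5.1,-2.3,0,0,0,0.89],[-6.0,-2.7,0,0,0,1.06],[-6.9,-3.1,0,0,0,1.23],[-7.8,-3.5,0,0,0,1.4],[-8.5,-3.8,0,0,0,1.55],[-8.87,-4.02,0,0,0,1.66],[-8.87,-4.02,0,0,0,1.66]]

```text
time: 51.32
position: [0.4896, -0.3317, 0.306]
tool_rot: [0.996, 0.085, -0.0, -0.0]
ft_force: [-0.3, 1.2, -6.7]
grip_width: 0.0599
grip_force: 55.0
```

Run:
```python
from h import *
plan((.491,-.331,.06,-80.4),(.491,-.331,.011,-80.4))
t=snap('top','t20'); w=snap('wrist','w20'); cv2.imwrite('pics/t20.png',np.hstack([cv2.resize(t['pixels'][150:310,360:560],None,fx=2,fy=2),cv2.resize(w['pixels'],(400,320))]))
```

```text
[0.04, -0.01, 1.6, -0.001, 0.001, 0.002] rows>=2
[0.04, -0.01, 2.82, -0.001, 0.001, 0.002] rows>=2
```

View pics/t20.png

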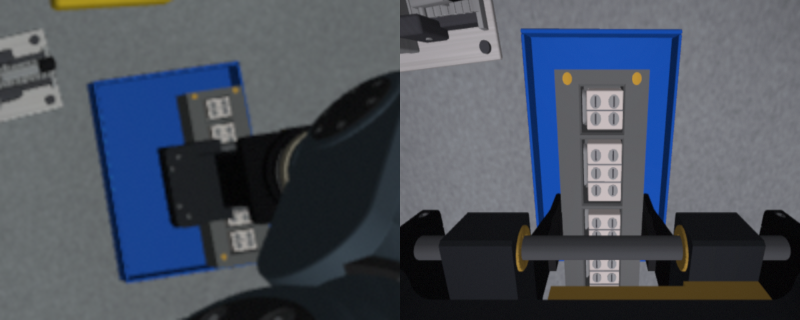

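The plate is parallel and centred over the tray (wrist view). I'll lower it.

Request:
move_arm:
  commands:
    - [[0.04,0,0.6,0,0,0],[0.04,0,1.2,0,0,0],[0.04,0,1.8,0,0,0],[0.04,0,2.3,0,0,0],[0.04,0,2.6,0,0,0],[0.04,0,2.72,0,0,0],[0.04,0,2.79,0,0,0],[0.04,0,2.82,0,0,0],[0.04,0,2.82,0,0,0]]

```text
time: 52.55
position: [0.4919, -0.3303, 0.1945]
tool_rot: [0.996, 0.085, 0.0, 0.0]
ft_force: [0.6, -0.2, -6.6]
grip_width: 0.0596
grip_force: 55.0
```

Request:
move_arm:
  commands:
    - [[0,0,0.03,0,0,0],[0,0,0.06,0,0,0],[0,0,0.06,0,0,0]]

```text
time: 52.92
position: [0.4919, -0.3304, 0.1933]
tool_rot: [0.996, 0.085, 0.0, 0.0]
ft_force: [-2.1, 1.9, 5.3]
grip_width: 0.0596
grip_force: 55.0
```

In contact with the floor. I'll release and rise clear.

Request:
move_arm:
  commands:
    - [[0,0,0,0,0,0],[0,0,0,0,0,0],[0,0,0,0,0,0],[0,0,0,0,0,0],[0,0,-0.5,0,0,0],[0,0,-1.5,0,0,0],[0,0,-3,0,0,0],[0,0,-4,0,0,0],[0,0,-4,0,0,0]]
  claw: -1

```text
time: 54.05
position: [0.4926, -0.3309, 0.3555]
tool_rot: [0.996, 0.085, 0.003, 0.003]
ft_force: [0.3, 0.3, 0.4]
grip_width: 0.0871
grip_force: 0.0
```

Request:
move_arm:
  commands:
    - [[3.5,-2,-1,0,0,0],[3.5,-2,-1,0,0,0],[3.5,-2,-1,0,0,0],[3.5,-2,-1,0,0,0]]

```text
time: 54.55
position: [0.6179, -0.2252, 0.3908]
tool_rot: [0.996, 0.087, 0.0, -0.0]
ft_force: [-1.0, 0.0, -0.1]
grip_width: 0.0872
grip_force: 0.0
```

Run:
```python
from h import *
c=snap('scene','s22'); t=snap('top','t22'); w=snap('wrist','w22'); W=cloud(t); jaw(t)
print(get_obs()['position'])
a=cv2.resize(c['pixels'][130:290,110:400],(800,441)); b=cv2.resize(t['pixels'][90:300,120:500],(400,221)); d=cv2.resize(w['pixels'],(400,221))
cv2.imwrite('pics/f22.png',np.vstack([a,np.hstack([b,d])])[:600])
for nm,cl in (('top',W),('wrist',cloud(w))):
  H=cl[...,2]; m=(np.hypot(cl[...,0]-.491,cl[...,1]+.331)<.11)&(H>.028)&(H<.05)
  P=cl[m]; P=P[~np.isnan(P).any(1)]; print(nm,len(P),np.percentile(P[:,2],[2,50,98]).round(4),np.linalg.lstsq(np.c_[P[:,:2]-[.491,-.331],np.ones(len(P))],P[:,2],rcond=None)[0].round(4),cv2.minAreaRect((P[:,:2]*1000).astype(np.float32)))
```

```text
jaw top J 77 [-154.95456462 -147.56606075 -136.06549606]
plate J 23 [88.45503321 99.01652751]
[ 0.61525241 -0.22779558  0.38991807]
top 81 [0.0282 0.0303 0.033 ] [-0.0171  0.1016  0.0207] ((476.1073303222656, -240.14817810058594), (118.19432067871094, 4.870551109313965), 9.546219825744629)
wrist 4713 [0.0288 0.0338 0.0353] [-0.0034 -0.0023  0.0334] ((492.59130859375, -328.0853576660156), (174.22500610351562, 180.09393310546875), 10.131847381591797)
```

View pics/f22.png

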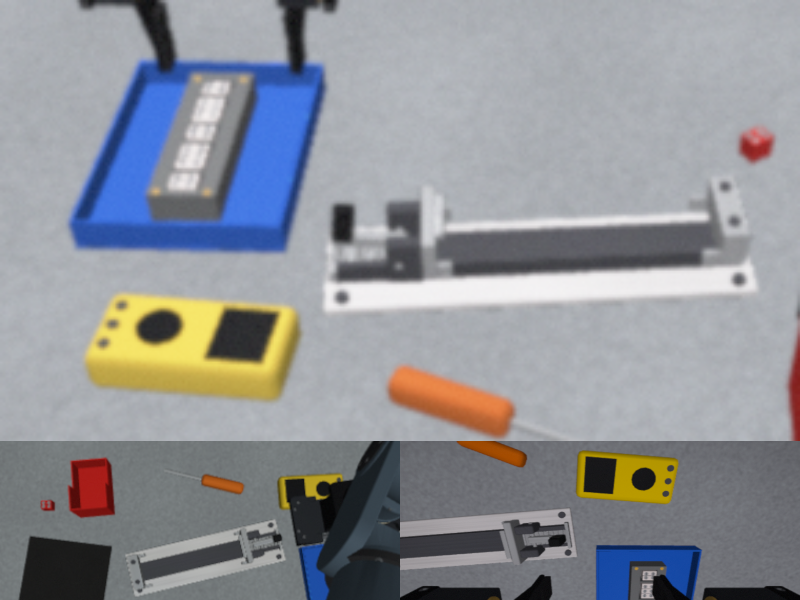

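The plate lies flat in the tray (top at 34 mm) with five blocks in it, the jaw is about 50 mm back, the mat is empty and the bystanders look untouched.

```bash
python3 -c "
from h import *
print(hand_in())"
```

```text
the job is handed in; nothing more can be done
None
```

I pressed all five blocks home, moved the jaw back to its end stop, laid the plate flat and right side up in the blue tray, and handed in the job after about 55 s of robot time; the result was not reported.

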